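# Stamp both ends of the frame rails in the pedal press

## Task

Lay all the loose frame rails side by side, flat and straight, on the bed of the stamping press, each with its round end under the head and right up to the back stop, and push the pedal fully down to its stop. Then let the pedal up, turn every rail end for end so that the square ends are up to the stop under the head, and push the pedal fully down again. Finish with the pedal up and the rails left lying like that, and leave the jar, mallet and whetstone undisturbed and do not bang the gripper into the press.

Things in the scene. Friction and masses are not known exactly. Their poses are not given: they have to be found in the camera images.
- press: bench stamping press, fixed, may be turned a little. Origin: on the table under the middle of the bed; x runs from the bed's open front edge (robot side) to the back stop, y left, z up. Bed: flat steel plate, top 12 above the table, from x = -125 to the stop, y = -150 to 150. Rails may lie anywhere between the posts, centre lines within 118 of the middle; three fit at 85 spacing (sizes in mm)
- press_stop (a point): middle of the back stop's front face at bed level: x = 125, y = 0, 12 above the table, in the press frame. The stop is a bar 22 high across the bed (sizes in mm)
- press_head (a point): middle of the underside of the press head, which moves with the pedal: 66 above the table (54 above the bed) when up, 36 when down. The head covers x = 78 to 120, y = -128 to 128 of the press frame, so the 24 high rails must be slid in under it from the front (sizes in mm)
- press_top (a point): middle of the top of the press's crossbeam, 195 above the table; a round cap there reaches 220. Crossbeam and its two posts stand at x = 90 to 140 of the press frame, the posts at y = 132 to 168 on either side (sizes in mm)
- pedal (a joint): angle of the hinged pedal plate: 0 = up, 0.34 rad = fully down on its stop. It springs back by itself. As it goes down it drives the press head down 30 in proportion. It takes about 5 N at the pad to start and about 14 N at the stop (sizes in mm)
- pedal_pad (a point): point on the pedal's top face where to push, on its middle line, 90 from the hinge and 30 from the free edge; about 61 above the table when up, 30 lower when fully down (it moves about 8 away from the hinge meanwhile). The plate is 120 long, 80 wide, 8 thick, with a ribbed rubber tread, and slopes up towards the robot when up (sizes in mm)
- pedal_base: fixed steel foot of the pedal, 150 x 100 x 12, on the table at the robot's left. Origin: centre of its underside; x points towards the hinge, which lies at x = 55, 24 above the table; the pedal's free edge is at x = -56 when up (sizes in mm)
- rail1: frame rail of plain pale wood, 240 long, 26 wide, 24 high, about 0.1 kg; one end is rounded (half-round seen from above), the other cut square. Origin: centre of its underside, at mid-length; x runs towards the round end. Starts on the table at the robot's right, pointing either way. Two or three rails are present; an absent one reads None (sizes in mm)
- rail2: frame rail of plain pale wood, 240 long, 26 wide, 24 high, about 0.1 kg; one end is rounded (half-round seen from above), the other cut square. Origin: centre of its underside, at mid-length; x runs towards the round end. Starts on the table at the robot's right, pointing either way. Two or three rails are present; an absent one reads None (sizes in mm)
- rail3: frame rail of plain pale wood, 240 long, 26 wide, 24 high, about 0.1 kg; one end is rounded (half-round seen from above), the other cut square. Origin: centre of its underside, at mid-length; x runs towards the round end. Starts on the table at the robot's right, pointing either way. Two or three rails are present; an absent one reads None (sizes in mm)
- rail1_round (a point): middle of the round end of rail1: 120 along its x from its origin, 12 above its underside (sizes in mm)
- rail1_square (a point): middle of the square end of rail1: -120 along its x from its origin, 12 above its underside (sizes in mm)
- rail2_round (a point): middle of the round end of rail2: 120 along its x from its origin, 12 above its underside (sizes in mm)
- rail2_square (a point): middle of the square end of rail2: -120 along its x from its origin, 12 above its underside (sizes in mm)
- rail3_round (a point): middle of the round end of rail3: 120 along its x from its origin, 12 above its underside (sizes in mm)
- rail3_square (a point): middle of the square end of rail3: -120 along its x from its origin, 12 above its underside (sizes in mm)
- jar: closed glass jar, 60 diameter, 85 high, standing in front of the press; bystander. Origin: centre of its underside (sizes in mm)
- mallet: wooden carver's mallet lying on the table, handle 26 thick, head 60 x 80 x 60, 260 overall, beyond the rails; bystander. Origin: on the table under the handle, x towards the head (head centre at x = 110) (sizes in mm)
- whetstone: grey sharpening stone, 160 x 50 x 25, beyond the pedal; bystander. Origin: centre of its underside (sizes in mm)
Mind the look-alikes: they are no part of the job. What is shaped like the rail2 but black or turquoise is not meant.

How it is judged:
By the outcome, as a careful person would: the job done as asked, in the order asked, and still so for the second after the job is handed in, with the robot touching nothing.
Of rail1, rail2, rail3 only 2 to 3 are there at a start; the rules pass over those that are not, and their reading is None.
At some moment in a run one of rail1, rail2, rail3 may be knocked a few centimetres aside while the robot is not near it.
It also fails if it takes over 210 s, if anything falls off the work surface, if the arm or the gripper's body presses on something with over 40 N, if the wrist force passes 120 N, or if a joint passes its speed limit or range.

## Robot

A 6-joint arm with a two-finger parallel gripper is mounted at the origin on the work surface. World frame = base frame: x ahead of the robot, y to its left, z up, the work surface at z = 0. Lengths are in m, angles in rad, forces in N, time in s.
With the tool pointing down it reaches from about 0.375 to 0.9 m from the base axis. Payload 3.1 kg.
Tool frame: the origin (TCP) lies at the very end of the fingers, on their centre line; the grasp point (between the pads) lies 19 mm behind it; z points along the fingers, y is the line along which they close (so a half turn about z gives the same grasp; the last joint's range is limited). The gripper opens to 87 mm and grips with 3 to 60 N. Pads are 19 mm wide; open, the fingers measure 117 mm over their backs; the gripper's body (75 mm by 190 mm) begins 51 mm behind the grasp point.
Start: joints at [-1.472, 0.527, 1.433, -0, 1.181, -0.178], TCP at [0.171, -0.601, 0.223] pointing down, gripper open.
Joint ranges: [-3.08, 3.08], [-0.75, 2.2], [0.22, 2.44], [-1.43, 4.57], [0, 2.65], [-2.85, 2.85]. Speed limits (rad/s): [2.79, 2.79, 3.14, 3.14, 3.14, 3.14].

## Interface

Orientations are given as a unit quaternion [x, y, z, w].
In Python, from rig import status, viewer, robot gives the robot as it stands.
- The arm moves only by the tool arm_command, never from a script. Its arguments are lists of equal length, an entry for each row: "delta_rot": the turn, a rotation vector about the tool's x, y, z in degrees, a list of three; "delta_pos": the shift along the tool's x, y, z in m, a list of three; "gripper": the closure, from -1 (fully open) to 1 (shut). In form: {"delta_rot": [[rx, ry, rz], ...], "delta_pos": [[dx, dy, dz], ...], "gripper": [gripper, ...]}. A call has 1 to 12 rows; each row is the pose to reach, as a shift and turn from the pose commanded when the call began, along the tool's axes at that moment; what a row does not reach only later rows make up. A row lasts 1/12 s, in which the tool goes at most 41.7 mm and 7.16 degrees, less where a joint would pass 70% of its speed; a pose out of reach is approached as far as the arm can. A call with a gripper value outside its range is refused whole. The fingers move at their own pace and stop on an object; "grip_force" is the grip in N (left out, the last holds). Time passes only in rows, so rows that repeat a pose let the fingers close. It gives the time, the measured TCP pose, the force, the opening and the grip force at its end, in the units of the state.
- status.get_obs(): the state, without advancing time (a new reading comes with each control period).
- viewer.camera(name): name is "scene" or "top" or "wrist"; returns a dict with "pixels" (480x640x3 uint8, blue, green, red), "fx", "fy", "cx", "cy" (pixels), "pose" (4x4, takes a point from camera to world coordinates); the wrist camera has in their place "mount" (4x4, takes a point from camera to tool coordinates, whose origin is the TCP and whose axes are the flange's). Camera axes: x right, y down, z forward; pixel columns grow to the right and rows downward; lengths in m; the calibration is good to about 2 mm. A picture is of the moment at which its call begins: read the wrist's pose just before it. There is no depth.
- robot.hand_in(): hands the job in; it is judged then, once.
The state is a dict: "time": time; "q": joint angles; "joint_velocities": joint speeds; "joint_torque": joint torques, N m; "position": TCP position; "tool_rot": TCP orientation; "ft_force": force on the tool from outside, world axes, zero at the start; "moment": the same for the moment, N m; "grip_width": finger opening in m; "grip_force": force on a finger pad.
Only numpy, scipy, OpenCV 4.12 (cv2) and the standard library are available. Lean on these libraries where they do the work, as an engineer would, in place of code of your own. Each camera call takes 0.05 s, during which the arm holds its last target. There are 200 camera calls.

## Working session

There is one attempt and no reset: what is moved stays moved. The work goes in short steps, Python scripts to look and compute and a tool call to move; the robot and the scene stay as the last step left them, time stands still between calls to the robot, and variables do not carry over. Pictures are saved under pics/ and viewed, at most 14 in all, crops included, and the job is handed in when it is done.

Besides the shell and the picture viewer there is one more tool, called after "Request:" as name(argument=value, ...) on one line, values as JSON. arm_command: Moves the arm, as the interface text tells. Its arguments: {"type":"object","properties":{"delta_rot":{"type":"array","items":{"type":"array","items":{"type":"number"}}},"delta_pos":{"type":"array","items":{"type":"array","items":{"type":"number"}}},"gripper":{"type":"array","items":{"type":"number"}},"grip_force":{"type":"number"}},"required":["delta_rot","delta_pos","gripper"]}

```bash
mkdir -p pics; ls; python3 - <<'E'
from rig import status, viewer, robot
import cv2,numpy as np
o=status.get_obs();print({k:np.round(v,3).tolist() for k,v in o.items()})
for n in("top","scene"):
    c=viewer.camera(n);cv2.imwrite(f"pics/{n}0.png",c["pixels"]);print(n,c["fx"],c["fy"],c["cx"],c["cy"]);print(np.round(c["pose"],4).tolist())
c=viewer.camera("wrist");print(np.round(c["mount"],4).tolist(),c["fx"]);cv2.imwrite("pics/w0.png",c["pixels"])
E
```

```text
pics
{'time': 0.0, 'q': [-1.471, 0.528, 1.434, -0.0, 1.181, -0.179], 'joint_velocities': [0.001, 0.001, 0.001, 0.001, 0.0, 0.0], 'joint_torque': [-0.001, -44.004, -17.66, 0.063, 0.058, -0.0], 'position': [0.171, -0.6, 0.222], 'tool_rot': [0.99, 0.138, 0.0, -0.001], 'ft_force': [0.117, 0.49, -0.366], 'moment': [-0.012, -0.004, -0.011], 'grip_force': 0.0, 'grip_width': 0.087}
top 558.5549788915409 558.5549788915409 319.1045063664863 237.41869822734228
[[0.0227, -0.9736, 0.2273, 0.1062], [-0.9997, -0.0232, 0.0006, -0.0506], [0.0047, -0.2272, -0.9738, 1.7638], [0.0, 0.0, 0.0, 1.0]]
scene 616.2236943214546 616.2236943214546 327.3152685691424 242.04796388979878
[[-0.7933, 0.5186, -0.3191, 1.0369], [0.6089, 0.6719, -0.4217, 0.6756], [-0.0043, -0.5288, -0.8488, 1.5671], [0.0, 0.0, 0.0, 1.0]]
[[-0.0003, -0.9704, -0.2413, 0.0657], [1.0, -0.0001, -0.001, -0.0001], [0.0009, -0.2413, 0.9704, -0.1628], [0.0, 0.0, 0.0, 1.0]] 418.05992365935634
```

View pics/top0.png

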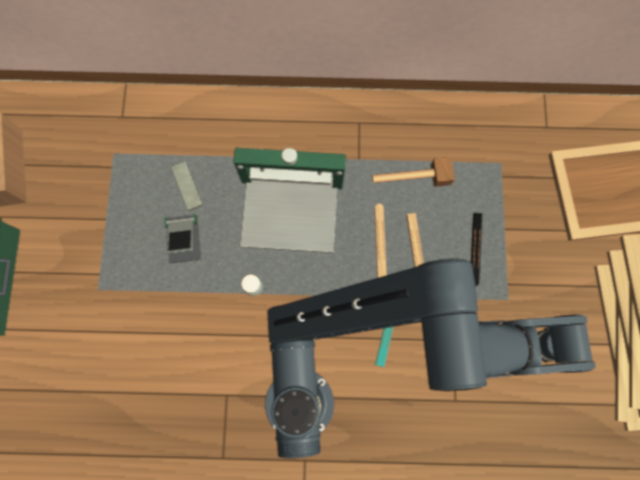

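View pics/scene0.png

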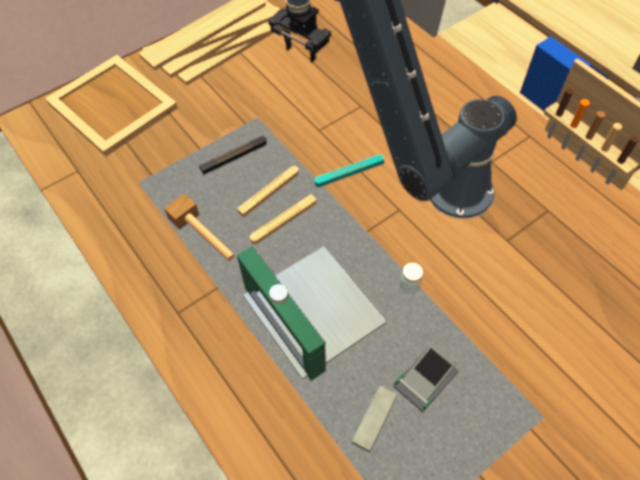

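```bash
cat > h.py <<'E'
from rig import status, viewer, robot
import cv2,numpy as np
from scipy.spatial.transform import Rotation as R
def cam(n):
    p=status.get_obs() if n=="wrist" else None
    c=viewer.camera(n)
    if n=="wrist":
        T=np.eye(4);T[:3,:3]=R.from_quat(p["tool_rot"]).as_matrix();T[:3,3]=p["position"];c["pose"]=T@c["mount"]
    return c
def proj(c,P):
    P=np.asarray(P,float);T=np.linalg.inv(c["pose"]);q=P@T[:3,:3].T+T[:3,3]
    return np.stack([c["fx"]*q[...,0]/q[...,2]+c["cx"],c["fy"]*q[...,1]/q[...,2]+c["cy"]],-1)
def ray(c,uv,z):
    uv=np.atleast_2d(uv).astype(float);d=np.c_[(uv[:,0]-c["cx"])/c["fx"],(uv[:,1]-c["cy"])/c["fy"],np.ones(len(uv))]@c["pose"][:3,:3].T
    o=c["pose"][:3,3];return o+d*((z-o[2])/d[:,2])[:,None]
def warp(c,z,x0,x1,y0,y1,s):
    # image up = +x, left = +y ; px(u,v): y=y1-u*s, x=x1-v*s
    v,u=np.mgrid[0:int((x1-x0)/s),0:int((y1-y0)/s)]
    m=proj(c,np.stack([x1-v*s,y1-u*s,np.full(u.shape,z)],-1)).astype(np.float32)
    return cv2.remap(c["pixels"],m,None,cv2.INTER_CUBIC)
E
python3 - <<'E'
from h import *
a=[]
cs=cam("scene");ct=cam("top")
for c,z in((cs,.024),(ct,.012)):
    w=warp(c,z,.25,.85,-.6,.55,.002)
    for i in range(0,w.shape[1],50):
        cv2.line(w,(i,0),(i,4),(0,0,255),1)
    a.append(w)
cv2.imwrite("pics/r1.png",np.vstack(a))
# rails from scene at z=.024 with 0.5mm px
w=warp(cs,.024,.25,.85,-.6,.0,.001)
hsv=cv2.cvtColor(w,cv2.COLOR_BGR2HSV)
m=cv2.inRange(hsv,(8,60,120),(30,255,255));m=cv2.morphologyEx(m,cv2.MORPH_OPEN,np.ones((5,5)))
n,l,st,ce=cv2.connectedComponentsWithStats(m)
for i in range(1,n):
    if st[i,4]>1500:
        cn=max(cv2.findContours((l==i).astype(np.uint8),0,2)[0],key=cv2.contourArea);r=cv2.minAreaRect(cn)
        b=cv2.boxPoints(r);print(st[i,4],"c",np.round([.85-r[0][1]*.001,-r[0][0]*.001],3),np.round(r[1]),r[2],[[round(.85-p[1]*.001,3),round(-p[0]*.001,3)] for p in b])
E
```

```text
34985 c [ 0.821 -0.3  ] [ 58. 599.] 90.0 [[np.float32(0.85), np.float32(0.0)], [np.float32(0.85), np.float32(-0.599)], [np.float32(0.792), np.float32(-0.599)], [np.float32(0.792), np.float32(-0.0)]]
5413 c [ 0.736 -0.472] [87. 65.] 82.87498474121094 [[np.float32(0.776), np.float32(-0.435)], [np.float32(0.784), np.float32(-0.499)], [np.float32(0.697), np.float32(-0.51)], [np.float32(0.689), np.float32(-0.446)]]
6622 c [ 0.724 -0.325] [ 33. 221.] 83.1402359008789 [[np.float32(0.727), np.float32(-0.213)], [np.float32(0.753), np.float32(-0.433)], [np.float32(0.72), np.float32(-0.437)], [np.float32(0.694), np.float32(-0.217)]]
10375 c [ 0.511 -0.24 ] [249.  43.] 87.65071868896484 [[np.float32(0.635), np.float32(-0.213)], [np.float32(0.636), np.float32(-0.256)], [np.float32(0.387), np.float32(-0.266)], [np.float32(0.385), np.float32(-0.223)]]
10536 c [ 0.483 -0.355] [252.  44.] 82.1958999633789 [[np.float32(0.605), np.float32(-0.316)], [np.float32(0.611), np.float32(-0.36)], [np.float32(0.361), np.float32(-0.394)], [np.float32(0.355), np.float32(-0.35)]]
23634 c [ 0.297 -0.131] [263.  92.] -0.0 [[np.float32(0.251), np.float32(-0.0)], [np.float32(0.343), np.float32(-0.0)], [np.float32(0.343), np.float32(-0.263)], [np.float32(0.251), np.float32(-0.263)]]
27747 c [ 0.297 -0.444] [ 92. 309.] 90.0 [[np.float32(0.343), np.float32(-0.29)], [np.float32(0.343), np.float32(-0.599)], [np.float32(0.251), np.float32(-0.599)], [np.float32(0.251), np.float32(-0.29)]]
```

View pics/r1.png

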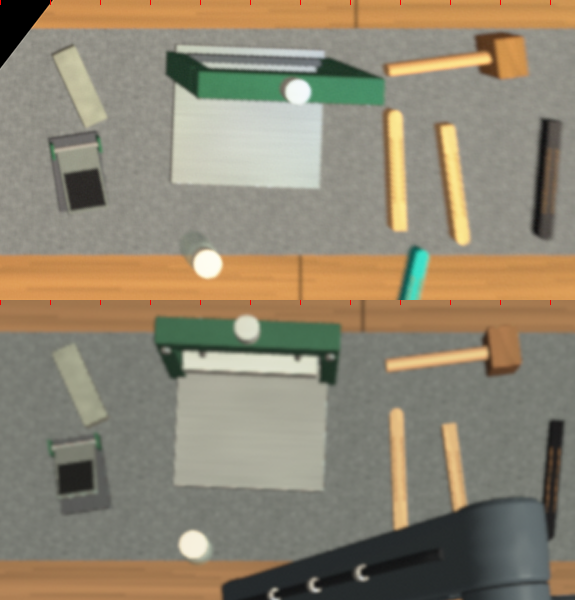

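```bash
cat >> h.py <<'E'
def go(*targets):
    """targets (x,y,z,yaw_deg): print tool-frame deltas from present pose for a call each from here"""
    o=status.get_obs();q=R.from_quat(o["tool_rot"]);p=np.array(o["position"])
    ax=q.as_matrix()
    print("now",np.round(p,4),"yaw",round(np.degrees(np.arctan2(ax[1,0],ax[0,0])),2),"t",round(o["time"],2),"F",np.round(o["ft_force"],1),"w",round(o["grip_width"],4),"q6",round(np.degrees(o["q"][5])))
    for x,y,z,yaw in targets:
        t=R.from_euler("z",yaw,degrees=True)*R.from_rotvec([np.pi,0,0])
        print("pos",np.round(ax.T@(np.array([x,y,z])-p),4).tolist(),"rot",np.round(np.degrees((q.inv()*t).as_rotvec()),2).tolist())
E
python3 -c "
from h import *
go((.44,-.30,.35,0))"
```

```text
now [ 0.1714 -0.6007  0.2221] yaw 15.92 t 0.25 F [-0.1  0.5 -0.1] w 0.087 q6 -10
pos [0.3408, -0.2156, -0.1276] rot [-0.06, -0.0, 15.92]
```

Request:
arm_command(delta_pos=[[0.341, -0.2156, -0.1276], [0.341, -0.2156, -0.1276], [0.341, -0.2156, -0.1276], [0.341, -0.2156, -0.1276], [0.341, -0.2156, -0.1276], [0.341, -0.2156, -0.1276], [0.341, -0.2156, -0.1276], [0.341, -0.2156, -0.1276], [0.341, -0.2156, -0.1276], [0.341, -0.2156, -0.1276], [0.341, -0.2156, -0.1276], [0.341, -0.2156, -0.1276]], delta_rot=[[0, 0, 15.9], [0, 0, 15.9], [0, 0, 15.9], [0, 0, 15.9], [0, 0, 15.9], [0, 0, 15.9], [0, 0, 15.9], [0, 0, 15.9], [0, 0, 15.9], [0, 0, 15.9], [0, 0, 15.9], [0, 0, 15.9]], gripper=[-1, -1, -1, -1, -1, -1, -1, -1, -1, -1, -1, -1], grip_force=40)

```text
time: 1.25
position: [0.4419, -0.2984, 0.3513]
tool_rot: [1.0, 0.003, 0.001, 0.001]
ft_force: [0.4, -0.4, 0.2]
grip_width: 0.0875
grip_force: 0.0
```

```bash
python3 - <<'E'
from h import *
go()
c=cam("wrist");ct=cam("top")
a=warp(c,.024,.3,.7,-.58,.0,.001)
b=warp(ct,.012,.42,.82,-.15,.55,.001)
w=np.zeros((800,700,3),np.uint8);w[:400,:580]=a;w[400:]=b
cv2.imwrite("pics/r2.png",w[:,:,:] if 0 else cv2.resize(w,None,fx=.75,fy=.75,interpolation=cv2.INTER_AREA))
hsv=cv2.cvtColor(a,cv2.COLOR_BGR2HSV)
m=cv2.inRange(hsv,(8,60,120),(30,255,255));m=cv2.morphologyEx(m,cv2.MORPH_OPEN,np.ones((5,5)))
n,l,st,ce=cv2.connectedComponentsWithStats(m)
for i in range(1,n):
    if 3000<st[i,4]<12000:
        cn=max(cv2.findContours((l==i).astype(np.uint8),0,2)[0],key=cv2.contourArea);r=cv2.minAreaRect(cn)
        print(st[i,4],"c",np.round([.7-r[0][1]*.001,-r[0][0]*.001],3),np.round(r[1]),r[2])
E
```

```text
now [ 0.4419 -0.2984  0.3513] yaw 0.3 t 1.25 F [ 0.4 -0.4  0.2] w 0.0875 q6 44Traceback (most recent call last):
  File "<stdin>", line 6, in <module>
ValueError: could not broadcast input array from shape (399,580,3) into shape (400,580,3)
```

```bash
sed -i 's/int((x1-x0)\/s)/round((x1-x0)\/s)/;s/int((y1-y0)\/s)/round((y1-y0)\/s)/' h.py; cat >> h.py <<'E'
def rails(c,z,x0,x1,y0,y1,s=.001):
    a=warp(c,z,x0,x1,y0,y1,s);hsv=cv2.cvtColor(a,cv2.COLOR_BGR2HSV)
    m=cv2.inRange(hsv,(8,60,120),(30,255,255));m=cv2.morphologyEx(m,cv2.MORPH_OPEN,np.ones((5,5)))
    n,l,st,ce=cv2.connectedComponentsWithStats(m)
    for i in range(1,n):
        if 1500<st[i,4]*s*s*1e6<14000:
            cn=max(cv2.findContours((l==i).astype(np.uint8),0,2)[0],key=cv2.contourArea);r=cv2.minAreaRect(cn)
            b=[(round(float(x1-p[1]*s),3),round(float(y1-p[0]*s),3)) for p in cv2.boxPoints(r)]
            print(st[i,4],"c",np.round([x1-r[0][1]*s,y1-r[0][0]*s],3),np.round(np.array(r[1])*s*1e3),"ang",round(r[2],1),b)
    return a
E
python3 - <<'E'
from h import *
c=cam("wrist");ct=cam("top")
a=rails(c,.024,.3,.7,-.58,.0)
b=warp(ct,.012,.42,.82,-.15,.55,.001)
w=np.zeros((800,700,3),np.uint8);w[:400,:580]=a;w[400:]=b
cv2.imwrite("pics/r2.png",cv2.resize(w,None,fx=.75,fy=.75,interpolation=cv2.INTER_AREA))
E
```

```text
6911 c [ 0.51  -0.243] [241.  29.] ang 87.7 [(0.63, -0.224), (0.631, -0.253), (0.39, -0.263), (0.389, -0.234)]
6530 c [ 0.481 -0.359] [241.  28.] ang 82.3 [(0.599, -0.329), (0.602, -0.356), (0.363, -0.389), (0.36, -0.361)]
1705 c [ 0.321 -0.104] [34. 62.] ang 90.0 [(0.338, -0.073), (0.338, -0.135), (0.304, -0.135), (0.304, -0.073)]
3602 c [ 0.321 -0.222] [ 34. 107.] ang 90.0 [(0.338, -0.169), (0.338, -0.276), (0.304, -0.276), (0.304, -0.169)]
4360 c [ 0.321 -0.365] [ 33. 130.] ang 90.0 [(0.338, -0.3), (0.338, -0.43), (0.305, -0.43), (0.305, -0.3)]
2977 c [ 0.321 -0.515] [ 33. 100.] ang 90.0 [(0.338, -0.465), (0.338, -0.565), (0.305, -0.565), (0.305, -0.465)]
```

View pics/r2.png

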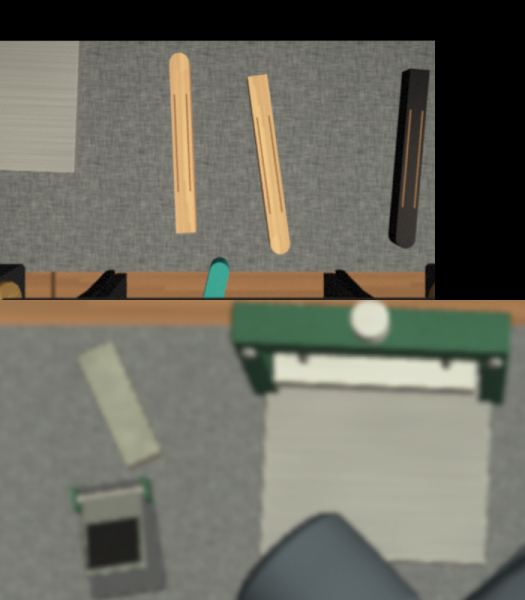

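```bash
python3 - <<'E'
from h import *
go((.46,-.245,.06,2.4),(.46,-.245,.006,2.4))
cs=cam("scene");ct=cam("top")
print("jar",ray(cs,[413,271],.085),ray(ct,[251,284],.085))
print("pedal tread top",ray(ct,[[172,233],[189,232],[192,249],[171,250]],.06), "scene",ray(cs,[[430,349],[455,364],[436,383],[413,370]],.055))
E
```

```text
now [ 0.439  -0.3011  0.3493] yaw -0.09 t 1.45 F [ 0.5 -0.5  0.2] w 0.0873 q6 44
pos [0.0214, -0.0559, 0.2893] rot [-0.04, 0.1, -2.49]
pos [0.0215, -0.0559, 0.3433] rot [-0.04, 0.1, -2.49]
jar [[0.35026435 0.15778682 0.085     ]] [[0.34835778 0.15310381 0.085     ]]
pedal tread top [[0.50702657 0.41163786 0.06      ]
 [0.511517   0.35867619 0.06      ]
 [0.45734233 0.34523114 0.06      ]
 [0.45261922 0.41025721 0.06      ]] scene [[0.45656565 0.34855208 0.055     ]
 [0.43350849 0.41807982 0.055     ]
 [0.50658569 0.42539918 0.055     ]
 [0.52975776 0.36427327 0.055     ]]
```

Request:
arm_command(delta_pos=[[0.021, -0.056, 0.289], [0.021, -0.056, 0.289], [0.021, -0.056, 0.289], [0.021, -0.056, 0.289], [0.021, -0.056, 0.289], [0.021, -0.056, 0.289], [0.021, -0.056, 0.289], [0.021, -0.056, 0.289], [0.021, -0.056, 0.32], [0.021, -0.056, 0.344], [0.021, -0.056, 0.344], [0.021, -0.056, 0.344]], delta_rot=[[0, 0, -2.5], [0, 0, -2.5], [0, 0, -2.5], [0, 0, -2.5], [0, 0, -2.5], [0, 0, -2.5], [0, 0, -2.5], [0, 0, -2.5], [0, 0, -2.5], [0, 0, -2.5], [0, 0, -2.5], [0, 0, -2.5]], gripper=[-1, -1, -1, -1, -1, -1, -1, -1, -1, -1, -1, -1])

```text
time: 2.55
position: [0.4609, -0.2451, 0.0067]
tool_rot: [1.0, 0.021, -0.0, -0.0]
ft_force: [0.2, -0.2, -0.1]
grip_width: 0.0865
grip_force: 0.0
```

Request:
arm_command(delta_pos=[[0, 0, 0], [0, 0, 0], [0, 0, 0], [0, 0, 0], [0, 0, 0], [0, 0, 0], [0, 0, 0], [0, 0, 0], [0, 0, 0]], delta_rot=[[0, 0, 0], [0, 0, 0], [0, 0, 0], [0, 0, 0], [0, 0, 0], [0, 0, 0], [0, 0, 0], [0, 0, 0], [0, 0, 0]], gripper=[1, 1, 1, 1, 1, 1, 1, 1, 1], grip_force=40)

```text
time: 3.3
position: [0.4612, -0.2441, 0.0061]
tool_rot: [1.0, 0.022, -0.0, -0.0]
ft_force: [0.4, 0.5, -0.0]
grip_width: 0.0349
grip_force: 0.0
```

```bash
python3 - <<'E'
from h import *
go((.46,-.245,.13,2.4),(.46,.098,.13,-1.6),(.49,.098,.02,-1.6))
E
```

```text
now [ 0.4612 -0.2441  0.0061] yaw 2.52 t 3.3 F [ 0.4  0.5 -0. ] w 0.0349 q6 47
pos [-0.0012, 0.0008, -0.1239] rot [-0.01, 0.01, 0.12]
pos [0.0139, -0.3418, -0.1239] rot [-0.01, 0.01, 4.12]
pos [0.0438, -0.3405, -0.0139] rot [-0.01, 0.01, 4.12]
```

Request:
arm_command(delta_pos=[[0, 0, 0], [0, 0, 0], [0, 0, 0], [0, 0, 0], [0, 0, 0], [0, 0, 0], [0, 0, -0.03], [0, 0, -0.06], [0, 0, -0.09], [0, 0, -0.124], [0, 0, -0.124], [0, 0, -0.124]], delta_rot=[[0, 0, 0], [0, 0, 0], [0, 0, 0], [0, 0, 0], [0, 0, 0], [0, 0, 0], [0, 0, 0], [0, 0, 0], [0, 0, 0], [0, 0, 0], [0, 0, 0], [0, 0, 0]], gripper=[1, 1, 1, 1, 1, 1, 1, 1, 1, 1, 1, 1])

```text
time: 4.3
position: [0.4622, -0.2449, 0.132]
tool_rot: [1.0, 0.022, 0.002, 0.002]
ft_force: [0.1, 0.3, 0.0]
grip_width: 0.0255
grip_force: 40.0
```

Request:
arm_command(delta_pos=[[0.014, -0.03, 0], [0.014, -0.06, 0], [0.014, -0.095, 0], [0.014, -0.13, 0], [0.014, -0.165, 0], [0.014, -0.2, 0], [0.014, -0.235, 0], [0.014, -0.27, 0], [0.014, -0.3, 0], [0.014, -0.325, 0], [0.014, -0.342, 0], [0.014, -0.342, 0]], delta_rot=[[0, 0, 4.1], [0, 0, 4.1], [0, 0, 4.1], [0, 0, 4.1], [0, 0, 4.1], [0, 0, 4.1], [0, 0, 4.1], [0, 0, 4.1], [0, 0, 4.1], [0, 0, 4.1], [0, 0, 4.1], [0, 0, 4.1]], gripper=[1, 1, 1, 1, 1, 1, 1, 1, 1, 1, 1, 1])

```text
time: 5.3
position: [0.4579, 0.1009, 0.1286]
tool_rot: [1.0, -0.012, -0.002, -0.0]
ft_force: [-0.2, -0.2, -1.3]
grip_width: 0.0253
grip_force: 40.0
```

```bash
python3 - <<'E'
from h import *
go((.485,.098,.06,-1.6),(.485,.098,.019,-1.6))
c=cam("wrist");cv2.imwrite("pics/w3.png",c["pixels"])
E
```

```text
now [0.4579 0.1009 0.1286] yaw -1.35 t 5.3 F [-0.2 -0.2 -1.3] w 0.0253 q6 90
pos [0.0275, 0.0024, 0.0684] rot [-0.04, 0.26, 0.25]
pos [0.0277, 0.0024, 0.1094] rot [-0.04, 0.26, 0.25]
```

View pics/w3.png

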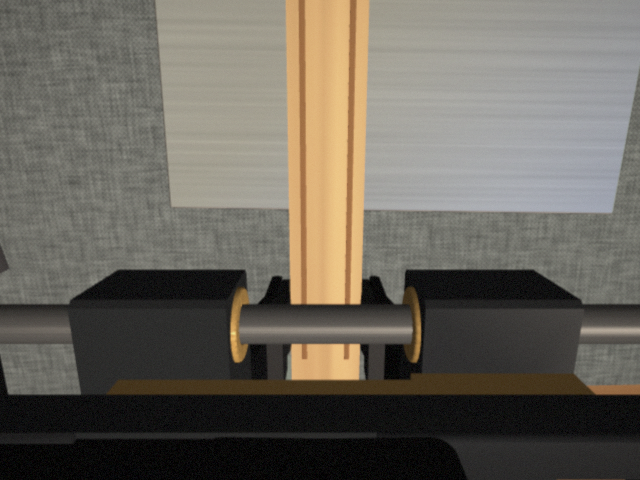

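```bash
python3 - <<'E'
from h import *
c=cam("wrist")
print(np.round(ray(c,[[171,207],[613,213],[158,0],[639,37]],.012),4))
go((.485,.1,.06,-1.6),(.485,.1,.019,-1.6))
E
```

```text
[[ 0.4808  0.2035  0.012 ]
 [ 0.4694 -0.0952  0.012 ]
 [ 0.6064  0.1969  0.012 ]
 [ 0.5788 -0.0954  0.012 ]]
now [0.459  0.0985 0.1289] yaw -1.47 t 5.4 F [ 0.5 -0.3 -0.4] w 0.0256 q6 90
pos [0.0262, -0.0022, 0.0688] rot [0.02, 0.18, 0.13]
pos [0.0263, -0.0022, 0.1098] rot [0.02, 0.18, 0.13]
```

Request:
arm_command(delta_pos=[[0.026, -0.005, 0.03], [0.026, -0.005, 0.06], [0.026, -0.005, 0.08], [0.026, -0.005, 0.095], [0.026, -0.005, 0.105], [0.026, -0.005, 0.108], [0.026, -0.005, 0.108], [0.026, -0.005, 0.108]], delta_rot=[[0, 0, 0.6], [0, 0, 0.6], [0, 0, 0.6], [0, 0, 0.6], [0, 0, 0.6], [0, 0, 0.6], [0, 0, 0.6], [0, 0, 0.6]], gripper=[1, 1, 1, 1, 1, 1, 1, 1])

```text
time: 6.07
position: [0.4867, 0.1019, 0.0225]
tool_rot: [1.0, -0.019, 0.0, 0.0]
ft_force: [-0.2, -0.0, -0.5]
grip_width: 0.0255
grip_force: 40.0
```

```bash
python3 - <<'E'
from h import *
go((.55,.1015,.0195,-2.1),(.56,.101,.0185,-2.1))
E
```

```text
now [0.4867 0.1019 0.0225] yaw -2.23 t 6.07 F [-0.2 -0.  -0.5] w 0.0255 q6 91
pos [0.0633, -0.0021, 0.003] rot [0.0, -0.03, -0.13]
pos [0.0733, -0.002, 0.004] rot [0.0, -0.03, -0.13]
```

Request:
arm_command(delta_pos=[[0.015, 0, 0.001], [0.03, 0, 0.002], [0.045, 0, 0.002], [0.055, 0, 0.002], [0.06, 0, 0.002], [0.063, 0, 0.002], [0.065, 0, 0.002], [0.067, 0, 0.002], [0.068, 0, 0.002], [0.069, 0, 0.002], [0.07, 0, 0.002]], delta_rot=[[0, 0, 0], [0, 0, 0], [0, 0, 0], [0, 0, 0], [0, 0, 0], [0, 0, 0], [0, 0, 0], [0, 0, 0], [0, 0, 0], [0, 0, 0], [0, 0, 0]], gripper=[1, 1, 1, 1, 1, 1, 1, 1, 1, 1, 1])

```text
time: 6.98
position: [0.5558, 0.0998, 0.0201]
tool_rot: [1.0, -0.019, -0.0, 0.0]
ft_force: [0.3, 0.9, -0.6]
grip_width: 0.0257
grip_force: 40.0
```

Request:
arm_command(delta_pos=[[0.001, 0, 0.0005], [0.002, 0, 0.001], [0.003, 0, 0.0015], [0.004, 0, 0.002], [0.005, 0, 0.002]], delta_rot=[[0, 0, 0], [0, 0, 0], [0, 0, 0], [0, 0, 0], [0, 0, 0]], gripper=[1, 1, 1, 1, 1])

```text
time: 7.4
position: [0.5569, 0.0998, 0.0181]
tool_rot: [1.0, -0.019, -0.005, 0.0]
ft_force: [-9.6, -0.9, 8.4]
grip_width: 0.0255
grip_force: 40.0
```

Request:
arm_command(delta_pos=[[0, 0, 0], [0, 0, 0], [0, 0, 0], [0, 0, 0], [0, 0, 0], [0, 0, -0.03], [0, 0, -0.07], [-0.01, 0, -0.1], [-0.04, 0, -0.12], [-0.07, 0, -0.12], [-0.09, 0.03, -0.12], [-0.1, 0.06, -0.12]], delta_rot=[[0, 0, 0], [0, 0, 0], [0, 0, 0], [0, 0, 0], [0, 0, 0], [0, 0, 0], [0, 0, 0], [0, 0, 0], [0, 0, 0], [0, 0, 0], [0, 0, 0], [0, 0, 0]], gripper=[-1, -1, -1, -1, -1, -1, -1, -1, -1, -1, -1, -1])

```text
time: 8.4
position: [0.4556, 0.0446, 0.1387]
tool_rot: [1.0, -0.017, -0.001, -0.0]
ft_force: [0.9, -0.2, 0.1]
grip_width: 0.086
grip_force: 0.0
```

```bash
python3 - <<'E'
from h import *
c=cam("scene")
rails(c,.024,.35,.66,-.5,-.13)
rails(c,.036,.42,.74,-.1,.2)
# B grasp: B centre (.481,-.359) line dir 7.7deg; round end near
d=np.array([np.cos(np.radians(7.7)),np.sin(np.radians(7.7))]);g=np.array([.481,-.359])+.05*d;print(g)
go((*g,.13,7.7),(*g,.006,7.7))
E
```

```text
10534 c [ 0.483 -0.355] [252.  44.] ang 82.2 [(0.605, -0.316), (0.611, -0.36), (0.361, -0.394), (0.355, -0.35)]
5799 c [0.57  0.102] [ 34. 173.] ang 2.2 [(0.484, 0.123), (0.657, 0.116), (0.656, 0.082), (0.482, 0.088)]
[ 0.53054916 -0.35230069]
now [0.4548 0.0398 0.1383] yaw -2.14 t 8.45 F [-2.  -3.  -0.3] w 0.0864 q6 83
pos [0.0904, 0.389, 0.0089] rot [0.11, 0.23, -9.84]
pos [0.0909, 0.3887, 0.1329] rot [0.11, 0.23, -9.84]
```

Request:
arm_command(delta_pos=[[0.01, 0.04, 0], [0.02, 0.08, 0], [0.03, 0.12, 0], [0.04, 0.16, 0], [0.05, 0.2, 0], [0.06, 0.24, 0], [0.07, 0.28, 0], [0.08, 0.32, 0], [0.09, 0.36, 0], [0.09, 0.385, 0], [0.09, 0.389, 0.01], [0.09, 0.389, 0.04]], delta_rot=[[0, 0, -9.8], [0, 0, -9.8], [0, 0, -9.8], [0, 0, -9.8], [0, 0, -9.8], [0, 0, -9.8], [0, 0, -9.8], [0, 0, -9.8], [0, 0, -9.8], [0, 0, -9.8], [0, 0, -9.8], [0, 0, -9.8]], gripper=[-1, -1, -1, -1, -1, -1, -1, -1, -1, -1, -1, -1])

```text
time: 9.45
position: [0.5373, -0.3543, 0.1016]
tool_rot: [0.998, 0.065, 0.004, 0.004]
ft_force: [0.2, 0.2, -0.8]
grip_width: 0.087
grip_force: 0.0
```

```bash
python3 - <<'E'
from h import *
go((.5305,-.3523,.006,7.7))
E
```

```text
now [ 0.5373 -0.3543  0.1016] yaw 7.42 t 9.45 F [ 0.2  0.2 -0.8] w 0.087 q6 39
pos [-0.0072, -0.0037, 0.0955] rot [0.55, -0.45, -0.28]
```

Request:
arm_command(delta_pos=[[-0.004, -0.002, 0.03], [-0.004, -0.002, 0.06], [-0.004, -0.002, 0.08], [-0.004, -0.002, 0.0925], [-0.004, -0.002, 0.0925], [-0.004, -0.002, 0.0925]], delta_rot=[[0, 0, 0], [0, 0, 0], [0, 0, 0], [0, 0, 0], [0, 0, 0], [0, 0, 0]], gripper=[-1, -1, -1, -1, -1, -1])

```text
time: 9.95
position: [0.53, -0.3468, 0.0053]
tool_rot: [0.998, 0.067, -0.0, -0.0]
ft_force: [0.3, -0.3, 0.1]
grip_width: 0.0868
grip_force: 0.0
```

Request:
arm_command(delta_pos=[[0, 0, 0], [0, 0, 0], [0, 0, 0], [0, 0, 0], [0, 0, 0], [0, 0, 0], [0, 0, 0], [0, 0, 0], [0, 0, 0], [0, 0, 0], [0, 0, 0], [0, 0, 0]], delta_rot=[[0, 0, 0], [0, 0, 0], [0, 0, 0], [0, 0, 0], [0, 0, 0], [0, 0, 0], [0, 0, 0], [0, 0, 0], [0, 0, 0], [0, 0, 0], [0, 0, 0], [0, 0, 0]], gripper=[1, 1, 1, 1, 1, 1, 1, 1, 1, 1, 1, 1])

```text
time: 10.95
position: [0.53, -0.3474, 0.0056]
tool_rot: [0.998, 0.066, 0.0, 0.0]
ft_force: [0.2, -1.6, 0.3]
grip_width: 0.0258
grip_force: 39.8
```

```bash
python3 - <<'E'
from h import *
go((.46,-.25,.15,97.7),(.45,-.0,.15,177.9))
E
```

```text
now [ 0.53   -0.3474  0.0056] yaw 7.62 t 10.95 F [ 0.2 -1.6  0.3] w 0.0258 q6 39
pos [-0.0564, -0.1058, -0.1444] rot [0.01, 0.01, -90.08]
pos [-0.0332, -0.3549, -0.1444] rot [0.01, 0.02, -170.28]
```

Request:
arm_command(delta_pos=[[0, 0, -0.03], [0, 0, -0.07], [0, 0, -0.11], [0, 0, -0.144], [0, -0.02, -0.144], [-0.01, -0.04, -0.144], [-0.02, -0.06, -0.144], [-0.03, -0.08, -0.144], [-0.04, -0.1, -0.144], [-0.04, -0.12, -0.144], [-0.04, -0.14, -0.144], [-0.04, -0.16, -0.144]], delta_rot=[[0, 0, 0], [0, 0, 0], [0, 0, 0], [0, 0, -7], [0, 0, -14], [0, 0, -21], [0, 0, -28], [0, 0, -35], [0, 0, -42], [0, 0, -49], [0, 0, -56], [0, 0, -63]], gripper=[1, 1, 1, 1, 1, 1, 1, 1, 1, 1, 1, 1])

```text
time: 11.95
position: [0.4683, -0.1928, 0.1496]
tool_rot: [0.815, 0.58, -0.0, -0.0]
ft_force: [0.1, 0.2, -0.1]
grip_width: 0.0255
grip_force: 39.8
```

```bash
python3 - <<'E'
from h import *
go((.45,-.1,.15,154),(.45,.006,.13,177.9))
E
```

```text
now [ 0.4683 -0.1928  0.1496] yaw 70.92 t 11.95 F [ 0.1  0.2 -0.1] w 0.0255 q6 -16
pos [0.0818, -0.0477, -0.0004] rot [-0.02, -0.05, -83.08]
pos [0.1819, -0.0823, 0.0197] rot [-0.0, -0.06, -106.98]
```

Request:
arm_command(delta_pos=[[0.01, -0.005, 0], [0.02, -0.01, 0], [0.03, -0.015, 0], [0.04, -0.02, 0], [0.05, -0.025, 0], [0.06, -0.03, 0], [0.07, -0.035, 0], [0.08, -0.04, 0], [0.09, -0.045, 0], [0.1, -0.05, 0], [0.11, -0.055, 0], [0.12, -0.06, 0]], delta_rot=[[0, 0, -7], [0, 0, -14], [0, 0, -21], [0, 0, -28], [0, 0, -35], [0, 0, -42], [0, 0, -49], [0, 0, -56], [0, 0, -63], [0, 0, -70], [0, 0, -77], [0, 0, -84]], gripper=[1, 1, 1, 1, 1, 1, 1, 1, 1, 1, 1, 1])

```text
time: 12.95
position: [0.4518, -0.0601, 0.1495]
tool_rot: [0.217, 0.976, 0.0, -0.0]
ft_force: [0.5, 0.4, -0.3]
grip_width: 0.0259
grip_force: 39.8
```

```bash
python3 - <<'E'
from h import *
go((.485,.0035,.12,177.9),(.485,.0035,.022,177.9))
E
```

```text
now [ 0.4518 -0.0601  0.1495] yaw 154.96 t 12.95 F [ 0.5  0.4 -0.3] w 0.0259 q6 -87
pos [-0.0032, 0.0717, 0.0295] rot [0.01, -0.05, -22.94]
pos [-0.0033, 0.0717, 0.1275] rot [0.01, -0.05, -22.94]
```

Request:
arm_command(delta_pos=[[-0.003, 0.02, 0.01], [-0.003, 0.04, 0.02], [-0.003, 0.06, 0.025], [-0.003, 0.072, 0.03], [-0.003, 0.072, 0.03], [-0.003, 0.072, 0.06], [-0.003, 0.072, 0.09], [-0.003, 0.072, 0.11], [-0.003, 0.072, 0.12], [-0.003, 0.072, 0.125], [-0.003, 0.072, 0.126], [-0.003, 0.072, 0.126]], delta_rot=[[0, 0, -7], [0, 0, -14], [0, 0, -20], [0, 0, -23], [0, 0, -23], [0, 0, -23], [0, 0, -23], [0, 0, -23], [0, 0, -23], [0, 0, -23], [0, 0, -23], [0, 0, -23]], gripper=[1, 1, 1, 1, 1, 1, 1, 1, 1, 1, 1, 1])

```text
time: 13.95
position: [0.4863, 0.0025, 0.0241]
tool_rot: [0.021, 1.0, -0.0, 0.0]
ft_force: [0.5, 0.1, 0.2]
grip_width: 0.0256
grip_force: 39.8
```

```bash
python3 - <<'E'
from h import *
c=cam("top")
w=np.vstack([warp(c,.036,.42,.78,-.15,.25,.0006)])
cv2.imwrite("pics/t4.png",w)
go((.552,.001,.019,177.9))
E
```

```text
now [0.4866 0.0025 0.0245] yaw 177.59 t 14.0 F [ 0.2 -0.2 -0.1] w 0.026 q6 -100
pos [-0.0654, 0.0012, 0.0056] rot [-0.02, 0.1, -0.31]
```

View pics/t4.png

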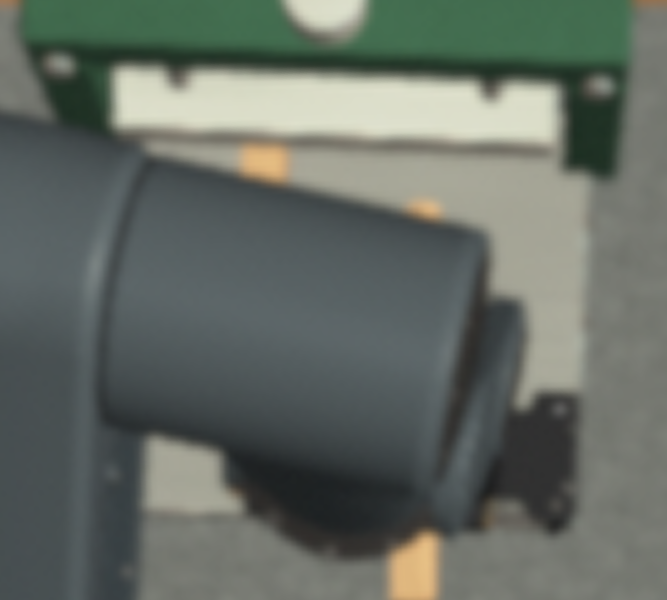

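Request:
arm_command(delta_pos=[[-0.015, 0, 0.002], [-0.03, 0, 0.003], [-0.045, 0, 0.0035], [-0.055, 0, 0.0035], [-0.06, 0, 0.0035], [-0.062, 0, 0.004], [-0.064, 0, 0.0045], [-0.066, 0, 0.005], [-0.067, 0, 0.0055], [-0.068, 0, 0.006], [-0.069, 0, 0.006], [-0.07, 0, 0.006]], delta_rot=[[0, 0, -0.2], [0, 0, -0.2], [0, 0, -0.2], [0, 0, -0.2], [0, 0, -0.2], [0, 0, -0.2], [0, 0, -0.2], [0, 0, -0.2], [0, 0, -0.2], [0, 0, -0.2], [0, 0, -0.2], [0, 0, -0.2]], gripper=[1, 1, 1, 1, 1, 1, 1, 1, 1, 1, 1, 1])

```text
time: 15.0
position: [0.5512, 0.0004, 0.0176]
tool_rot: [0.019, 1.0, 0.0, -0.005]
ft_force: [-8.6, -2.1, 7.6]
grip_width: 0.0256
grip_force: 39.8
```

Request:
arm_command(delta_pos=[[0, 0, 0], [0, 0, 0], [0, 0, 0], [0, 0, 0], [0, 0, 0], [0, 0, -0.02], [0, 0, -0.06], [0.01, 0, -0.1], [0.03, 0, -0.14], [0.06, 0, -0.18], [0.08, 0, -0.2], [0.1, 0, -0.23]], delta_rot=[[0, 0, 0], [0, 0, 0], [0, 0, 0], [0, 0, 0], [0, 0, 0], [0, 0, 0], [0, 0, 0], [0, 0, 0], [0, 0, 0], [0, 0, 0], [0, 0, 0], [0, 0, 0]], gripper=[-1, -1, -1, -1, -1, -1, -1, -1, -1, -1, -1, -1])

```text
time: 16.0
position: [0.4535, 0.0042, 0.2489]
tool_rot: [0.019, 1.0, 0.0, -0.001]
ft_force: [0.2, 0.2, 0.9]
grip_width: 0.0862
grip_force: 0.0
```

```bash
python3 - <<'E'
from h import *
go((.44,.38,.25,177.9))
c=cam("wrist");a=rails(c,.036,.40,.74,-.15,.25)
d=cam("scene");b=warp(d,.036,.40,.74,-.15,.25,.001)
cv2.imwrite("pics/w5.png",np.hstack([a,b]))
E
```

```text
now [0.4535 0.0042 0.2489] yaw 177.82 t 16.0 F [0.2 0.2 0.9] w 0.0862 q6 -101
pos [0.0278, 0.375, -0.001] rot [0.01, -0.06, -0.08]
1636 c [0.512 0.002] [60. 27.] ang 90.0 [(0.542, 0.015), (0.542, -0.012), (0.482, -0.012), (0.482, 0.015)]
```

View pics/w5.png

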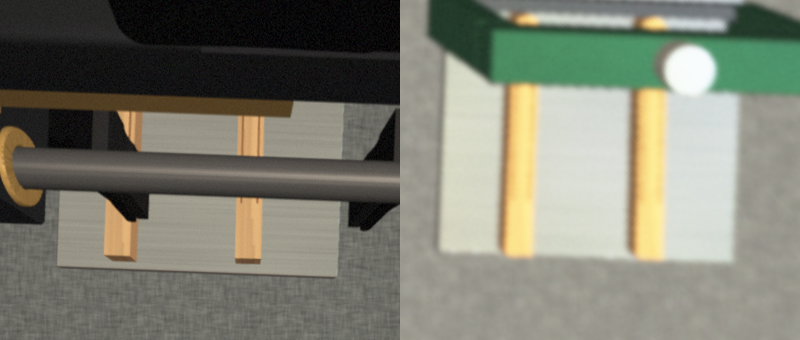

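Request:
arm_command(delta_pos=[[0.028, 0.375, 0], [0.028, 0.375, 0], [0.028, 0.375, 0], [0.028, 0.375, 0], [0.028, 0.375, 0], [0.028, 0.375, 0], [0.028, 0.375, 0], [0.028, 0.375, 0], [0.028, 0.375, 0], [0.028, 0.375, 0], [0.028, 0.375, 0], [0.028, 0.375, 0]], delta_rot=[[0, 0, 0], [0, 0, 0], [0, 0, 0], [0, 0, 0], [0, 0, 0], [0, 0, 0], [0, 0, 0], [0, 0, 0], [0, 0, 0], [0, 0, 0], [0, 0, 0], [0, 0, 0]], gripper=[1, 1, 1, 1, 1, 1, 1, 1, 1, 1, 1, 1])

```text
time: 17.1
position: [0.4419, 0.3793, 0.2463]
tool_rot: [0.019, 1.0, -0.001, -0.001]
ft_force: [-1.0, -1.0, 0.0]
grip_width: 0.0151
grip_force: 0.0
```

```bash
python3 - <<'E'
from h import *
go((.475,.385,.1,177.9))
c=cam("wrist");cv2.imwrite("pics/w6.png",c["pixels"])
E
```

```text
now [0.4419 0.3793 0.2463] yaw 177.88 t 17.1 F [-1. -1.  0.] w 0.0151 q6 -58
pos [-0.0331, 0.0071, 0.1462] rot [-0.1, -0.09, -0.02]
```

View pics/w6.png

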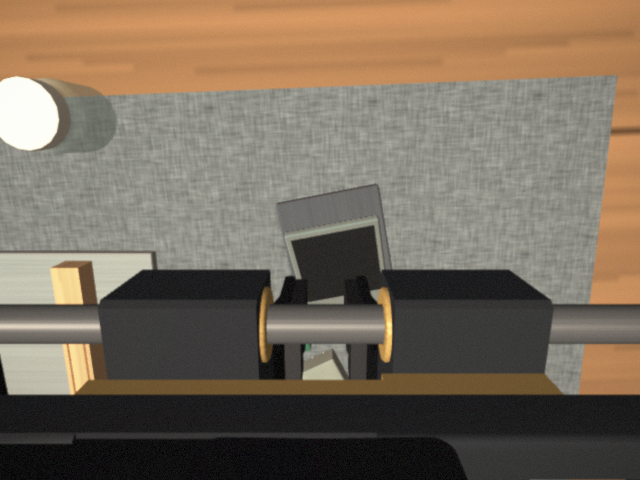

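```bash
python3 - <<'E'
from h import *
c=cam("wrist")
e=ray(c,[[286,235],[378,218]],.071);print(np.round(e,4))
b=ray(c,[[278,204],[378,185]],.012);print("base edge",np.round(b,4))
d=(e[1]-e[0])[:2];print("w",np.linalg.norm(d));d/=np.linalg.norm(d);n=np.array([-d[1],d[0]]);n*=np.sign(n[0]);print("yaw",np.degrees(np.arctan2(n[1],n[0])))
p=e[:,:2].mean(0)+.028*n;print("pad",p,"tread mid",ray(c,[[291,241],[374,223]],.07))
go((*p,.08,177.9),(*p,.02,177.9))
E
```

```text
[[0.4534 0.3457 0.071 ]
 [0.442  0.4222 0.071 ]]
base edge [[0.4361 0.3337 0.012 ]
 [0.4216 0.4296 0.012 ]]
w 0.07735311056302374
yaw 8.469976079688696
pad [0.47542775 0.38810407] tread mid [[0.45895981 0.34948217 0.07      ]
 [0.44630627 0.41901201 0.07      ]]
now [0.4423 0.3782 0.2469] yaw 177.74 t 17.2 F [-0.6 -0.7  1. ] w 0.0069 q6 -58
pos [-0.0329, 0.0114, 0.1669] rot [-0.07, -0.06, -0.16]
pos [-0.033, 0.0115, 0.2269] rot [-0.07, -0.06, -0.16]
```

Request:
arm_command(delta_pos=[[-0.033, 0.011, 0.04], [-0.033, 0.011, 0.08], [-0.033, 0.011, 0.12], [-0.033, 0.011, 0.15], [-0.033, 0.011, 0.165], [-0.033, 0.011, 0.17], [-0.033, 0.011, 0.17], [-0.033, 0.011, 0.17]], delta_rot=[[0, 0, 0], [0, 0, 0], [0, 0, 0], [0, 0, 0], [0, 0, 0], [0, 0, 0], [0, 0, 0], [0, 0, 0]], gripper=[1, 1, 1, 1, 1, 1, 1, 1])

```text
time: 17.87
position: [0.4769, 0.3888, 0.0787]
tool_rot: [0.02, 1.0, 0.0, 0.001]
ft_force: [0.9, -0.5, 0.8]
grip_width: 0.0001
grip_force: 0.0
```

Request:
arm_command(delta_pos=[[0, 0, 0.005], [0, 0, 0.01], [0, 0, 0.015], [0.001, 0, 0.02], [0.003, 0, 0.025], [0.004, 0, 0.03], [0.005, 0, 0.035], [0.006, 0, 0.04], [0.007, 0, 0.043], [0.008, 0, 0.045], [0.008, 0, 0.047], [0.008, 0, 0.048]], delta_rot=[[0, 0, 0], [0, 0, 0], [0, 0, 0], [0, 0, 0], [0, 0, 0], [0, 0, 0], [0, 0, 0], [0, 0, 0], [0, 0, 0], [0, 0, 0], [0, 0, 0], [0, 0, 0]], gripper=[1, 1, 1, 1, 1, 1, 1, 1, 1, 1, 1, 1])

```text
time: 18.87
position: [0.4689, 0.3888, 0.0318]
tool_rot: [0.018, 1.0, -0.001, 0.001]
ft_force: [-0.7, -6.2, 20.5]
grip_width: 0.0004
grip_force: 10.2
```

Request:
arm_command(delta_pos=[[0, 0, 0.001], [0, 0, 0.002], [0, 0, 0.003], [0, 0, 0.003], [0, 0, 0.003]], delta_rot=[[0, 0, 0], [0, 0, 0], [0, 0, 0], [0, 0, 0], [0, 0, 0]], gripper=[1, 1, 1, 1, 1])

```text
time: 19.28
position: [0.4689, 0.3888, 0.0317]
tool_rot: [0.018, 1.0, -0.0, 0.002]
ft_force: [-2.8, -8.1, 29.2]
grip_width: 0.0002
grip_force: 14.5
```

```bash
python3 - <<'E'
from h import *
go((.4665,.387,.25,177.9))
E
```

```text
now [0.4689 0.3888 0.0317] yaw 177.91 t 19.28 F [-2.8 -8.1 29.2] w 0.0002 q6 -59
pos [0.0016, -0.0021, -0.2183] rot [-0.05, 0.2, 0.01]
```

Request:
arm_command(delta_pos=[[-0.002, 0, -0.01], [-0.004, 0, -0.02], [-0.006, 0, -0.03], [-0.008, 0, -0.06], [-0.008, 0, -0.1], [-0.008, 0, -0.14], [-0.008, 0, -0.18], [-0.008, -0.03, -0.2], [-0.008, -0.06, -0.2], [-0.008, -0.09, -0.2], [-0.008, -0.12, -0.2], [-0.008, -0.15, -0.2]], delta_rot=[[0, 0, 0], [0, 0, 0], [0, 0, 0], [0, 0, 0], [0, 0, 0], [0, 0, 0], [0, 0, 0], [0, 0, 0], [0, 0, 0], [0, 0, 0], [0, 0, 0], [0, 0, 0]], gripper=[1, 1, 1, 1, 1, 1, 1, 1, 1, 1, -1, -1])

```text
time: 20.28
position: [0.4694, 0.2383, 0.2269]
tool_rot: [0.019, 1.0, 0.0, 0.0]
ft_force: [-0.2, -0.2, 0.1]
grip_width: 0.0075
grip_force: 0.0
```

```bash
python3 - <<'E'
from h import *
go((.55,.1005,.13,177.9),(.55,.1005,.018,177.9))
c=cam("scene");b=warp(c,.036,.35,.8,-.5,.5,.00125);cv2.imwrite("pics/s7.png",b)
E
```

```text
now [0.4694 0.2383 0.2269] yaw 177.87 t 20.28 F [-0.2 -0.2  0.1] w 0.0075 q6 -73
pos [-0.0856, -0.1348, 0.097] rot [0.01, 0.05, -0.03]
pos [-0.0855, -0.1348, 0.209] rot [0.01, 0.05, -0.03]
```

View pics/s7.png

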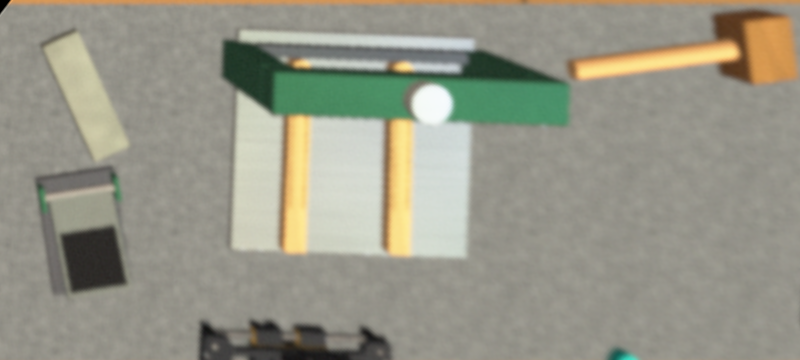

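Request:
arm_command(delta_pos=[[-0.02, -0.03, 0], [-0.04, -0.06, 0.01], [-0.06, -0.09, 0.03], [-0.08, -0.12, 0.06], [-0.0855, -0.1345, 0.09], [-0.0855, -0.1345, 0.1], [-0.0855, -0.1345, 0.1], [-0.0855, -0.1345, 0.13], [-0.0855, -0.1345, 0.16], [-0.0855, -0.1345, 0.19], [-0.0855, -0.1345, 0.206], [-0.0855, -0.1345, 0.206]], delta_rot=[[0, 0, 0], [0, 0, 0], [0, 0, 0], [0, 0, 0], [0, 0, 0], [0, 0, 0], [0, 0, 0], [0, 0, 0], [0, 0, 0], [0, 0, 0], [0, 0, 0], [0, 0, 0]], gripper=[-1, -1, -1, -1, -1, -1, -1, -1, -1, -1, -1, -1])

```text
time: 21.33
position: [0.5486, 0.1035, 0.0194]
tool_rot: [0.018, 1.0, 0.0, -0.002]
ft_force: [-0.4, 0.2, -0.2]
grip_width: 0.0848
grip_force: 0.0
```

Request:
arm_command(delta_pos=[[0, 0, 0], [0, 0, 0], [0, 0, 0], [0, 0, 0], [0, 0, 0], [0, 0, 0], [0, 0, 0], [0, 0, 0], [0, 0, 0], [0, 0, 0], [0, 0, 0], [0, 0, 0]], delta_rot=[[0, 0, 0], [0, 0, 0], [0, 0, 0], [0, 0, 0], [0, 0, 0], [0, 0, 0], [0, 0, 0], [0, 0, 0], [0, 0, 0], [0, 0, 0], [0, 0, 0], [0, 0, 0]], gripper=[1, 1, 1, 1, 1, 1, 1, 1, 1, 1, 1, 1])

```text
time: 22.33
position: [0.5501, 0.1017, 0.0206]
tool_rot: [0.019, 1.0, -0.0, -0.0]
ft_force: [-0.7, -0.1, 1.6]
grip_width: 0.0263
grip_force: 38.0
```

```bash
python3 - <<'E'
from h import *
go((.48,.102,.02,177.9),(.46,.06,.14,177.9))
E
```

```text
now [0.5501 0.1017 0.0206] yaw 177.81 t 22.33 F [-0.7 -0.1  1.6] w 0.0263 q6 -89
pos [0.07, -0.0023, 0.0006] rot [-0.01, -0.02, -0.09]
pos [0.0885, -0.0451, -0.1194] rot [-0.01, -0.02, -0.09]
```

Request:
arm_command(delta_pos=[[0.01, 0, -0.001], [0.03, 0, -0.001], [0.05, 0, -0.001], [0.07, -0.002, -0.002], [0.08, -0.002, -0.01], [0.085, -0.005, -0.04], [0.088, -0.01, -0.08], [0.09, -0.02, -0.11], [0.09, -0.03, -0.12], [0.09, -0.04, -0.12], [0.09, -0.045, -0.12], [0.09, -0.045, -0.12]], delta_rot=[[0, 0, 0], [0, 0, 0], [0, 0, 0], [0, 0, 0], [0, 0, 0], [0, 0, 0], [0, 0, 0], [0, 0, 6], [0, 0, 13], [0, 0, 20], [0, 0, 27], [0, 0, 34]], gripper=[1, 1, 1, 1, 1, 1, 1, 1, 1, 1, 1, 1])

```text
time: 23.33
position: [0.4586, 0.0593, 0.1418]
tool_rot: [0.314, 0.949, 0.0, 0.001]
ft_force: [-1.2, -0.1, -1.3]
grip_width: 0.0261
grip_force: 38.8
```

Request:
arm_command(delta_pos=[[0, 0, 0], [0, 0, 0], [0, 0, 0], [0, 0, 0], [0, 0, 0], [0, 0, 0], [0, 0, 0], [0, 0, 0], [0, 0, 0], [0, 0, 0], [0, 0, 0], [0, 0, 0]], delta_rot=[[0, 0, 7], [0, 0, 14], [0, 0, 21], [0, 0, 28], [0, 0, 35], [0, 0, 42], [0, 0, 49], [0, 0, 56], [0, 0, 63], [0, 0, 70], [0, 0, 77], [0, 0, 84]], gripper=[1, 1, 1, 1, 1, 1, 1, 1, 1, 1, 1, 1])

```text
time: 24.33
position: [0.4583, 0.0602, 0.1411]
tool_rot: [0.868, 0.496, 0.0, 0.0]
ft_force: [-0.1, -0.7, -1.4]
grip_width: 0.0263
grip_force: 38.8
```

```bash
python3 - <<'E'
from h import *
go((.50,.102,.14,-2.1),(.565,.102,.022,-2.1))
E
```

```text
now [0.4583 0.0602 0.1411] yaw 59.46 t 24.33 F [-0.1 -0.7 -1.4] w 0.0263 q6 24
pos [0.0571, 0.0147, 0.0012] rot [0.02, -0.03, 61.56]
pos [0.0901, 0.0706, 0.1192] rot [0.02, -0.03, 61.56]
```

Request:
arm_command(delta_pos=[[0.01, 0.003, 0], [0.02, 0.006, 0], [0.03, 0.009, 0], [0.04, 0.012, 0], [0.05, 0.014, 0], [0.057, 0.0147, 0], [0.057, 0.0147, 0], [0.057, 0.0147, 0], [0.057, 0.0147, 0], [0.057, 0.0147, 0]], delta_rot=[[0, 0, 7], [0, 0, 14], [0, 0, 21], [0, 0, 28], [0, 0, 35], [0, 0, 42], [0, 0, 49], [0, 0, 56], [0, 0, 61.6], [0, 0, 61.6]], gripper=[1, 1, 1, 1, 1, 1, 1, 1, 1, 1])

```text
time: 25.17
position: [0.4997, 0.1022, 0.1411]
tool_rot: [1.0, -0.016, 0.0, 0.0]
ft_force: [-0.8, -0.3, -0.8]
grip_width: 0.0261
grip_force: 38.8
```

```bash
python3 - <<'E'
from h import *
go((.565,.102,.06,-2.1),(.565,.102,.022,-2.1))
E
```

```text
now [0.4997 0.1022 0.1411] yaw -1.87 t 25.17 F [-0.8 -0.3 -0.8] w 0.0261 q6 91
pos [0.0652, -0.0019, 0.0811] rot [0.0, -0.03, 0.23]
pos [0.0652, -0.0019, 0.1191] rot [0.0, -0.03, 0.23]
```

Request:
arm_command(delta_pos=[[0.02, -0.001, 0.02], [0.04, -0.002, 0.04], [0.06, -0.002, 0.06], [0.07, -0.002, 0.08], [0.07, -0.002, 0.095], [0.07, -0.002, 0.105], [0.07, -0.002, 0.112], [0.07, -0.002, 0.116], [0.07, -0.002, 0.119], [0.07, -0.002, 0.1205], [0.07, -0.002, 0.1205], [0.07, -0.002, 0.1205]], delta_rot=[[0, 0, 0.2], [0, 0, 0.2], [0, 0, 0.2], [0, 0, 0.2], [0, 0, 0.2], [0, 0, 0.2], [0, 0, 0.2], [0, 0, 0.2], [0, 0, 0.2], [0, 0, 0.2], [0, 0, 0.2], [0, 0, 0.2]], gripper=[1, 1, 1, 1, 1, 1, 1, 1, 1, 1, 1, 1])

```text
time: 26.17
position: [0.5702, 0.1019, 0.0209]
tool_rot: [1.0, -0.017, 0.001, -0.0]
ft_force: [0.0, 0.4, -0.7]
grip_width: 0.026
grip_force: 38.8
```

Request:
arm_command(delta_pos=[[0, 0, 0], [0, 0, 0], [0, 0, 0], [0, 0, 0], [0, 0, 0], [0, 0, -0.02], [-0.02, 0, -0.04], [-0.05, 0, -0.05], [-0.08, 0, -0.05], [-0.11, 0, -0.04], [-0.11, 0, -0.02], [-0.11, 0, 0]], delta_rot=[[0, 0, 0], [0, 0, 0], [0, 0, 0], [0, 0, 0], [0, 0, 0], [0, 0, 0], [0, 0, 0], [0, 0, 0], [0, 0, 0], [0, 0, 0], [0, 0, 0], [0, 0, 0]], gripper=[-1, -1, -1, -1, -1, -1, -1, -1, -1, -1, -1, -1])

```text
time: 27.17
position: [0.4582, 0.106, 0.0207]
tool_rot: [1.0, -0.017, 0.0, 0.0]
ft_force: [0.9, 0.4, -0.0]
grip_width: 0.0866
grip_force: 0.0
```

Request:
arm_command(delta_pos=[[0, 0, 0], [0, 0, 0], [0, 0, 0], [0, 0, 0], [0, 0, 0], [0, 0, 0], [0, 0, 0], [0, 0, 0], [0, 0, 0], [0, 0, 0], [0, 0, 0], [0, 0, 0]], delta_rot=[[0, 0, 0], [0, 0, 0], [0, 0, 0], [0, 0, 0], [0, 0, 0], [0, 0, 0], [0, 0, 0], [0, 0, 0], [0, 0, 0], [0, 0, 0], [0, 0, 0], [0, 0, 0]], gripper=[1, 1, 1, 1, 1, 1, 1, 1, 1, 1, 1, 1])

```text
time: 28.17
position: [0.46, 0.1057, 0.0202]
tool_rot: [1.0, -0.017, -0.0, 0.0]
ft_force: [-0.9, 0.2, 0.7]
grip_width: 0.0259
grip_force: 39.9
```

```bash
python3 - <<'E'
from h import *
go((.545,.1015,.02,-2.1))
c=cam("wrist");cv2.imwrite("pics/w8.png",np.hstack([c["pixels"][::2,::2],cam("scene")["pixels"][150:390,180:500]]))
E
```

```text
now [0.46   0.1057 0.0202] yaw -1.98 t 28.17 F [-0.9  0.2  0.7] w 0.0259 q6 91
pos [0.0851, 0.0013, 0.0002] rot [0.0, 0.0, 0.12]
```

View pics/w8.png

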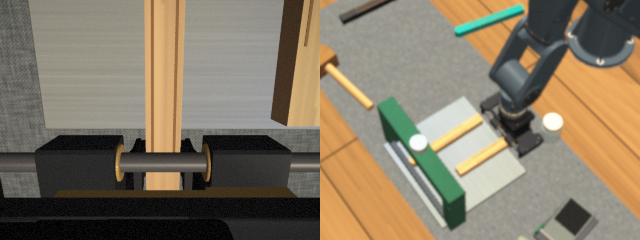

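Request:
arm_command(delta_pos=[[0.01, 0, -0.001], [0.025, 0, -0.001], [0.04, 0, -0.001], [0.055, 0, -0.001], [0.068, 0, -0.001], [0.077, 0, -0.001], [0.081, 0, -0.001], [0.084, 0, 0], [0.086, 0, 0], [0.088, 0, 0], [0.089, 0, 0], [0.09, 0, 0]], delta_rot=[[0, 0, 0.1], [0, 0, 0.1], [0, 0, 0.1], [0, 0, 0.1], [0, 0, 0.1], [0, 0, 0.1], [0, 0, 0.1], [0, 0, 0.1], [0, 0, 0.1], [0, 0, 0.1], [0, 0, 0.1], [0, 0, 0.1]], gripper=[1, 1, 1, 1, 1, 1, 1, 1, 1, 1, 1, 1])

```text
time: 29.27
position: [0.5491, 0.1027, 0.0202]
tool_rot: [1.0, -0.018, -0.001, -0.0]
ft_force: [-3.1, 0.1, 4.9]
grip_width: 0.0256
grip_force: 39.9
```

Request:
arm_command(delta_pos=[[0.001, 0, 0], [0.002, 0, 0], [0.003, 0, 0], [0.004, 0, 0.0005], [0.005, 0, 0.001], [0.005, 0, 0.001]], delta_rot=[[0, 0, 0], [0, 0, 0], [0, 0, 0], [0, 0, 0], [0, 0, 0], [0, 0, 0]], gripper=[1, 1, 1, 1, 1, 1])

```text
time: 29.77
position: [0.5505, 0.1026, 0.0202]
tool_rot: [1.0, -0.018, -0.004, 0.0]
ft_force: [-10.0, 0.4, 16.9]
grip_width: 0.0257
grip_force: 39.9
```

Request:
arm_command(delta_pos=[[0, 0, -0.001], [0, 0, -0.001], [0, 0, -0.001], [0, 0, -0.001], [0, 0, -0.001], [0, 0, -0.03], [-0.01, 0, -0.06], [-0.01, 0.03, -0.07], [-0.01, 0.06, -0.07], [-0.01, 0.09, -0.07], [-0.008, 0.102, -0.07], [-0.008, 0.102, -0.07]], delta_rot=[[0, 0, 0], [0, 0, 0], [0, 0, 0], [0, 0, 0], [0, 0, 0], [0, 0, 0], [0, 0, 0], [0, 0, 0], [0, 0, 0], [0, 0, 0], [0, 0, 0], [0, 0, 0]], gripper=[-1, -1, -1, -1, -1, -1, -1, -1, -1, -1, -1, -1])

```text
time: 30.77
position: [0.5443, -0.0019, 0.0892]
tool_rot: [1.0, -0.02, 0.001, 0.0]
ft_force: [0.2, -0.1, 0.3]
grip_width: 0.0862
grip_force: 0.0
```

```bash
python3 - <<'E'
from h import *
go((.546,.001,.0205,-2.1))
c=cam("wrist");cv2.imwrite("pics/w9.png",np.hstack([c["pixels"][::2,::2],cam("scene")["pixels"][200:440,180:500]]))
E
```

```text
now [ 0.5443 -0.0019  0.0892] yaw -2.31 t 30.77 F [ 0.2 -0.1  0.3] w 0.0862 q6 80
pos [0.0014, -0.003, 0.0687] rot [0.03, -0.1, -0.21]
```

View pics/w9.png

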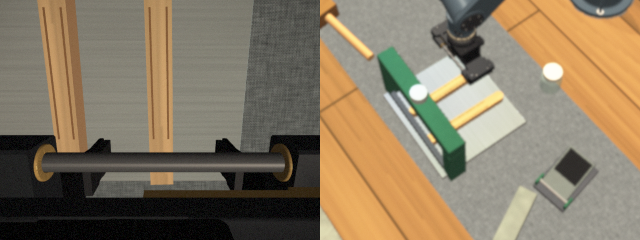

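Both rails lie straight; B sits midway between the open fingers.

Request:
arm_command(delta_pos=[[0.001, -0.001, 0.02], [0.001, -0.001, 0.04], [0.001, -0.001, 0.06], [0.001, -0.001, 0.069], [0.001, -0.001, 0.069], [0.001, -0.001, 0.069]], delta_rot=[[0, 0, 0], [0, 0, 0], [0, 0, 0], [0, 0, 0], [0, 0, 0], [0, 0, 0]], gripper=[-1, -1, -1, -1, -1, -1])

```text
time: 31.37
position: [0.5439, 0.0029, 0.0198]
tool_rot: [1.0, -0.018, -0.001, -0.0]
ft_force: [0.6, -0.9, -0.8]
grip_width: 0.0869
grip_force: 0.0
```

Request:
arm_command(delta_pos=[[0, 0, 0], [0, 0, 0], [0, 0, 0], [0, 0, 0], [0, 0, 0], [0, 0, 0], [0, 0, 0], [0, 0, 0], [0, 0, 0], [0, 0, 0], [0, 0, 0], [0, 0, 0]], delta_rot=[[0, 0, 0], [0, 0, 0], [0, 0, 0], [0, 0, 0], [0, 0, 0], [0, 0, 0], [0, 0, 0], [0, 0, 0], [0, 0, 0], [0, 0, 0], [0, 0, 0], [0, 0, 0]], gripper=[1, 1, 1, 1, 1, 1, 1, 1, 1, 1, 1, 1])

```text
time: 32.37
position: [0.5442, 0.0017, 0.0201]
tool_rot: [1.0, -0.018, -0.0, 0.0]
ft_force: [-0.1, 0.2, 0.3]
grip_width: 0.0258
grip_force: 40.0
```

Request:
arm_command(delta_pos=[[-0.01, 0, -0.001], [-0.03, 0, -0.001], [-0.05, 0, -0.001], [-0.07, 0, -0.002], [-0.08, 0, -0.01], [-0.085, 0.005, -0.04], [-0.088, 0.01, -0.08], [-0.09, 0.02, -0.11], [-0.09, 0.03, -0.12], [-0.09, 0.04, -0.12], [-0.09, 0.045, -0.12], [-0.09, 0.045, -0.12]], delta_rot=[[0, 0, 0], [0, 0, 0], [0, 0, 0], [0, 0, 0], [0, 0, 0], [0, 0, 0], [0, 0, 0], [0, 0, -6], [0, 0, -13], [0, 0, -20], [0, 0, -27], [0, 0, -34]], gripper=[1, 1, 1, 1, 1, 1, 1, 1, 1, 1, 1, 1])

```text
time: 33.37
position: [0.4537, -0.0412, 0.1414]
tool_rot: [0.961, 0.277, 0.001, 0.001]
ft_force: [0.5, 1.0, -0.5]
grip_width: 0.0253
grip_force: 40.0
```

Request:
arm_command(delta_pos=[[0, 0, 0], [0, 0, 0], [0, 0, 0], [0, 0, 0], [0, 0, 0], [0, 0, 0], [0, 0, 0], [0, 0, 0], [0, 0, 0], [0, 0, 0], [0, 0, 0], [0, 0, 0]], delta_rot=[[0, 0, -7], [0, 0, -14], [0, 0, -21], [0, 0, -28], [0, 0, -35], [0, 0, -42], [0, 0, -49], [0, 0, -56], [0, 0, -63], [0, 0, -70], [0, 0, -77], [0, 0, -84]], gripper=[1, 1, 1, 1, 1, 1, 1, 1, 1, 1, 1, 1])

```text
time: 34.37
position: [0.4533, -0.0401, 0.1408]
tool_rot: [0.528, 0.849, 0.0, 0.001]
ft_force: [1.0, 0.1, -0.6]
grip_width: 0.026
grip_force: 40.0
```

```bash
python3 - <<'E'
from h import *
go((.50,.002,.14,177.9))
E
```

```text
now [ 0.4533 -0.0401  0.1408] yaw 116.26 t 34.37 F [ 1.   0.1 -0.6] w 0.026 q6 -45
pos [0.0171, 0.0605, 0.0008] rot [0.03, 0.1, -61.64]
```

Request:
arm_command(delta_pos=[[0.003, 0.01, 0], [0.006, 0.02, 0], [0.009, 0.03, 0], [0.012, 0.04, 0], [0.015, 0.05, 0], [0.017, 0.0605, 0], [0.017, 0.0605, 0], [0.017, 0.0605, 0], [0.017, 0.0605, 0], [0.017, 0.0605, 0]], delta_rot=[[0, 0, -7], [0, 0, -14], [0, 0, -21], [0, 0, -28], [0, 0, -35], [0, 0, -42], [0, 0, -49], [0, 0, -56], [0, 0, -61.6], [0, 0, -61.6]], gripper=[1, 1, 1, 1, 1, 1, 1, 1, 1, 1])

```text
time: 35.2
position: [0.5003, 0.0018, 0.1407]
tool_rot: [0.021, 1.0, -0.0, 0.001]
ft_force: [0.9, -0.1, -1.5]
grip_width: 0.0255
grip_force: 40.0
```

```bash
python3 - <<'E'
from h import *
go((.57,.0008,.0205,177.9))
E
```

```text
now [0.5003 0.0018 0.1407] yaw 177.62 t 35.2 F [ 0.9 -0.1 -1.5] w 0.0255 q6 -100
pos [-0.0695, 0.0019, 0.1203] rot [-0.01, 0.08, -0.28]
```

Request:
arm_command(delta_pos=[[-0.02, 0.001, 0.02], [-0.04, 0.001, 0.04], [-0.06, 0.001, 0.06], [-0.07, 0.001, 0.08], [-0.07, 0.001, 0.095], [-0.07, 0.001, 0.105], [-0.07, 0.001, 0.112], [-0.07, 0.001, 0.116], [-0.07, 0.001, 0.119], [-0.07, 0.001, 0.1205], [-0.07, 0.001, 0.1205], [-0.07, 0.001, 0.1205]], delta_rot=[[0, 0, -0.2], [0, 0, -0.2], [0, 0, -0.2], [0, 0, -0.2], [0, 0, -0.2], [0, 0, -0.2], [0, 0, -0.2], [0, 0, -0.2], [0, 0, -0.2], [0, 0, -0.2], [0, 0, -0.2], [0, 0, -0.2]], gripper=[1, 1, 1, 1, 1, 1, 1, 1, 1, 1, 1, 1])

```text
time: 36.2
position: [0.5701, -0.0003, 0.0204]
tool_rot: [0.02, 1.0, -0.0, 0.001]
ft_force: [0.8, 0.2, -0.7]
grip_width: 0.0254
grip_force: 40.0
```

Request:
arm_command(delta_pos=[[0, 0, 0], [0, 0, 0], [0, 0, 0], [0, 0, 0], [0, 0, 0], [0, 0, -0.02], [0.02, 0, -0.04], [0.05, 0, -0.05], [0.08, 0, -0.05], [0.11, 0, -0.04], [0.11, 0, -0.02], [0.11, 0, 0]], delta_rot=[[0, 0, 0], [0, 0, 0], [0, 0, 0], [0, 0, 0], [0, 0, 0], [0, 0, 0], [0, 0, 0], [0, 0, 0], [0, 0, 0], [0, 0, 0], [0, 0, 0], [0, 0, 0]], gripper=[-1, -1, -1, -1, -1, -1, -1, -1, -1, -1, -1, -1])

```text
time: 37.2
position: [0.458, 0.0044, 0.0202]
tool_rot: [0.02, 1.0, -0.0, 0.0]
ft_force: [1.9, -0.9, 0.1]
grip_width: 0.0861
grip_force: 0.0
```

Request:
arm_command(delta_pos=[[0, 0, 0], [0, 0, 0], [0, 0, 0], [0, 0, 0], [0, 0, 0], [0, 0, 0], [0, 0, 0], [0, 0, 0], [0, 0, 0], [0, 0, 0], [0, 0, 0], [0, 0, 0]], delta_rot=[[0, 0, 0], [0, 0, 0], [0, 0, 0], [0, 0, 0], [0, 0, 0], [0, 0, 0], [0, 0, 0], [0, 0, 0], [0, 0, 0], [0, 0, 0], [0, 0, 0], [0, 0, 0]], gripper=[1, 1, 1, 1, 1, 1, 1, 1, 1, 1, 1, 1])

```text
time: 38.2
position: [0.4598, 0.0041, 0.0197]
tool_rot: [0.02, 1.0, -0.0, 0.0]
ft_force: [0.4, -0.6, 1.2]
grip_width: 0.0254
grip_force: 40.0
```

```bash
python3 - <<'E'
from h import *
go((.545,.0015,.02,177.9))
E
```

```text
now [0.4598 0.0041 0.0197] yaw 177.72 t 38.2 F [ 0.4 -0.6  1.2] w 0.0254 q6 -101
pos [-0.0853, 0.0008, -0.0003] rot [-0.0, 0.0, -0.18]
```

Request:
arm_command(delta_pos=[[-0.01, 0, -0.001], [-0.025, 0, -0.001], [-0.04, 0, -0.001], [-0.055, 0, -0.001], [-0.068, 0, -0.001], [-0.077, 0, -0.001], [-0.081, 0, -0.001], [-0.083, 0, 0], [-0.084, 0, 0], [-0.085, 0, 0], [-0.086, 0, 0], [-0.087, 0, 0]], delta_rot=[[0, 0, -0.2], [0, 0, -0.2], [0, 0, -0.2], [0, 0, -0.2], [0, 0, -0.2], [0, 0, -0.2], [0, 0, -0.2], [0, 0, -0.2], [0, 0, -0.2], [0, 0, -0.2], [0, 0, -0.2], [0, 0, -0.2]], gripper=[1, 1, 1, 1, 1, 1, 1, 1, 1, 1, 1, 1])

```text
time: 39.2
position: [0.5452, 0.001, 0.0197]
tool_rot: [0.018, 1.0, 0.0, -0.001]
ft_force: [-3.3, 0.0, 3.5]
grip_width: 0.0255
grip_force: 40.0
```

Request:
arm_command(delta_pos=[[-0.001, 0, 0], [-0.002, 0, 0], [-0.003, 0, 0], [-0.004, 0, 0.0005], [-0.005, 0, 0.0005], [-0.005, 0, 0.0005]], delta_rot=[[0, 0, 0], [0, 0, 0], [0, 0, 0], [0, 0, 0], [0, 0, 0], [0, 0, 0]], gripper=[1, 1, 1, 1, 1, 1])

```text
time: 39.7
position: [0.549, 0.0007, 0.0197]
tool_rot: [0.018, 1.0, 0.0, -0.003]
ft_force: [-8.5, -0.8, 12.1]
grip_width: 0.026
grip_force: 40.0
```

Request:
arm_command(delta_pos=[[-0.001, 0, 0], [-0.002, 0, 0], [-0.003, 0, 0], [-0.003, 0, 0], [-0.003, 0, 0]], delta_rot=[[0, 0, 0], [0, 0, 0], [0, 0, 0], [0, 0, 0], [0, 0, 0]], gripper=[1, 1, 1, 1, 1])

```text
time: 40.12
position: [0.5489, 0.0007, 0.0197]
tool_rot: [0.018, 1.0, 0.0, -0.006]
ft_force: [-12.6, -2.2, 16.5]
grip_width: 0.0255
grip_force: 40.0
```

Request:
arm_command(delta_pos=[[0, 0, -0.001], [0, 0, -0.001], [0, 0, -0.001], [0, 0, -0.001], [0, 0, -0.001], [0, 0, -0.02], [0, 0, -0.06], [0.01, 0, -0.1], [0.03, 0, -0.14], [0.06, 0, -0.18], [0.08, 0, -0.2], [0.1, 0, -0.23]], delta_rot=[[0, 0, 0], [0, 0, 0], [0, 0, 0], [0, 0, 0], [0, 0, 0], [0, 0, 0], [0, 0, 0], [0, 0, 0], [0, 0, 0], [0, 0, 0], [0, 0, 0], [0, 0, 0]], gripper=[-1, -1, -1, -1, -1, -1, -1, -1, -1, -1, -1, -1])

```text
time: 41.12
position: [0.4526, 0.0044, 0.2503]
tool_rot: [0.018, 1.0, 0.0, -0.001]
ft_force: [0.4, 0.6, -0.2]
grip_width: 0.0861
grip_force: 0.0
```

```bash
python3 - <<'E'
from h import *
go((.476,.388,.25,177.9),(.476,.388,.08,177.9))
c=cam("wrist");a=warp(c,.036,.40,.74,-.15,.25,.001)
d=cam("scene");b=warp(d,.036,.40,.74,-.15,.25,.001)
cv2.imwrite("pics/w10.png",np.hstack([a,b]))
E
```

```text
now [0.4526 0.0044 0.2503] yaw 177.93 t 41.12 F [ 0.4  0.6 -0.2] w 0.0861 q6 -102
pos [-0.0095, 0.3842, 0.0004] rot [0.02, -0.07, 0.03]
pos [-0.0097, 0.3841, 0.1704] rot [0.02, -0.07, 0.03]
```

View pics/w10.png

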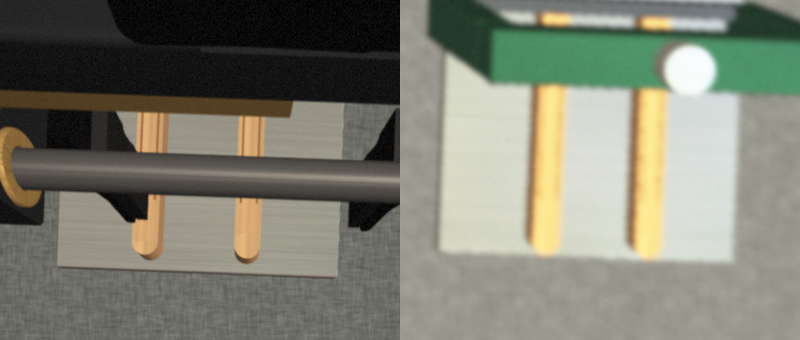

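Request:
arm_command(delta_pos=[[-0.01, 0.04, 0], [-0.01, 0.08, 0], [-0.01, 0.12, 0], [-0.01, 0.16, 0], [-0.01, 0.2, 0], [-0.01, 0.24, 0], [-0.01, 0.28, 0], [-0.01, 0.32, 0], [-0.01, 0.36, 0], [-0.01, 0.384, 0], [-0.01, 0.384, 0], [-0.01, 0.384, 0]], delta_rot=[[0, 0, 0], [0, 0, 0], [0, 0, 0], [0, 0, 0], [0, 0, 0], [0, 0, 0], [0, 0, 0], [0, 0, 0], [0, 0, 0], [0, 0, 0], [0, 0, 0], [0, 0, 0]], gripper=[1, 1, 1, 1, 1, 1, 1, 1, 1, 1, 1, 1])

```text
time: 42.22
position: [0.4785, 0.3888, 0.2473]
tool_rot: [0.017, 1.0, -0.001, -0.001]
ft_force: [0.2, -0.5, -0.2]
grip_width: 0.0149
grip_force: 0.0
```

Request:
arm_command(delta_pos=[[0, 0, 0.04], [0, 0, 0.08], [0, 0, 0.12], [0, 0, 0.15], [0, 0, 0.165], [0, 0, 0.17], [0, 0, 0.17], [0, 0, 0.17]], delta_rot=[[0, 0, 0], [0, 0, 0], [0, 0, 0], [0, 0, 0], [0, 0, 0], [0, 0, 0], [0, 0, 0], [0, 0, 0]], gripper=[1, 1, 1, 1, 1, 1, 1, 1])

```text
time: 42.88
position: [0.4796, 0.3869, 0.0796]
tool_rot: [0.019, 1.0, 0.0, 0.0]
ft_force: [0.4, 0.5, 0.3]
grip_width: 0.0006
grip_force: 0.0
```

```bash
python3 - <<'E'
from h import *
go((.476,.388,.08,177.9))
c=cam("scene");cv2.imwrite("pics/s11.png",warp(c,.036,.35,.8,-.5,.5,.00125))
E
```

```text
now [0.4796 0.3869 0.0796] yaw 177.85 t 42.88 F [0.4 0.5 0.3] w 0.0006 q6 -59
pos [0.0036, 0.001, -0.0004] rot [0.02, 0.05, -0.05]
```

View pics/s11.png

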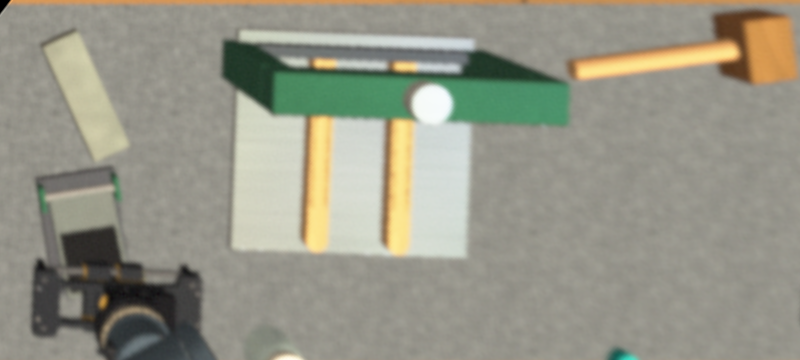

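Both rails sit straight with their square ends at the stop (tops at about (324,63) and (404,66)). I'll press the pedal again.

Request:
arm_command(delta_pos=[[0.004, 0, 0.005], [0.004, 0, 0.01], [0.004, 0, 0.015], [0.005, 0, 0.02], [0.007, 0, 0.025], [0.008, 0, 0.03], [0.009, 0, 0.035], [0.01, 0, 0.04], [0.011, 0, 0.043], [0.012, 0, 0.045], [0.012, 0, 0.047], [0.012, 0, 0.049]], delta_rot=[[0, 0, 0], [0, 0, 0], [0, 0, 0], [0, 0, 0], [0, 0, 0], [0, 0, 0], [0, 0, 0], [0, 0, 0], [0, 0, 0], [0, 0, 0], [0, 0, 0], [0, 0, 0]], gripper=[1, 1, 1, 1, 1, 1, 1, 1, 1, 1, 1, 1])

```text
time: 43.93
position: [0.4675, 0.3869, 0.0318]
tool_rot: [0.018, 1.0, -0.001, 0.001]
ft_force: [-1.1, -6.5, 23.4]
grip_width: 0.0003
grip_force: 12.4
```

Request:
arm_command(delta_pos=[[0, 0, 0.001], [0, 0, 0.002], [0, 0, 0.003], [0, 0, 0.003], [0, 0, 0.003]], delta_rot=[[0, 0, 0], [0, 0, 0], [0, 0, 0], [0, 0, 0], [0, 0, 0]], gripper=[1, 1, 1, 1, 1])

```text
time: 44.35
position: [0.4676, 0.3869, 0.0317]
tool_rot: [0.017, 1.0, -0.001, 0.001]
ft_force: [-4.3, -7.6, 28.8]
grip_width: 0.0005
grip_force: 14.3
```

Request:
arm_command(delta_pos=[[-0.002, 0, -0.01], [-0.004, 0, -0.02], [-0.006, 0, -0.03], [-0.008, 0, -0.06], [-0.008, 0, -0.1], [-0.008, 0, -0.14], [-0.008, 0, -0.18], [-0.008, 0, -0.2], [-0.008, -0.03, -0.2], [-0.008, -0.06, -0.2], [-0.008, -0.06, -0.2], [-0.008, -0.06, -0.2]], delta_rot=[[0, 0, 0], [0, 0, 0], [0, 0, 0], [0, 0, 0], [0, 0, 0], [0, 0, 0], [0, 0, 0], [0, 0, 0], [0, 0, 0], [0, 0, 0], [0, 0, 0], [0, 0, 0]], gripper=[1, 1, 1, 1, 1, 1, 1, 1, 1, 1, 1, 1])

```text
time: 45.35
position: [0.4723, 0.3266, 0.2271]
tool_rot: [0.019, 1.0, 0.0, -0.0]
ft_force: [1.0, 0.5, -0.6]
grip_width: 0.0003
grip_force: 0.0
```

```bash
python3 - <<'E'
from h import *
go()
c=cam("scene");cv2.imwrite("pics/s12.png",warp(c,.036,.35,.8,-.5,.5,.00125))
E
```

```text
now [0.4723 0.3266 0.2271] yaw 177.79 t 45.35 F [ 1.   0.5 -0.6] w 0.0003 q6 -64
```

View pics/s12.png

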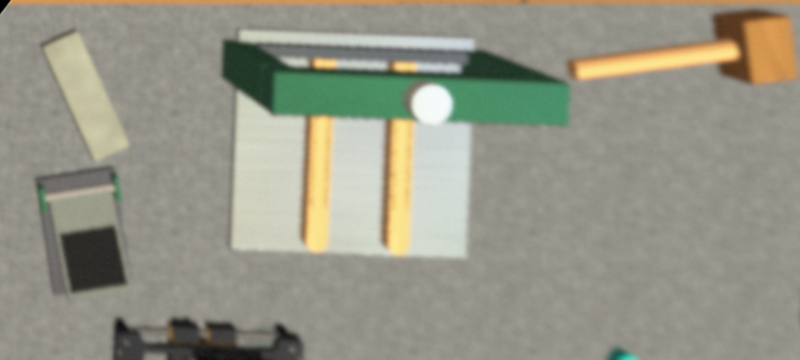

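The pedal is back up, and the rails are unchanged and straight, at columns about 318 and 399. The bystanders are in place, so I'm handing in.

```bash
python3 -c "
from rig import robot
print(robot.hand_in())"
```

```text
the job is handed in; nothing more can be done
None
```

I handed the job in at about 45 s: both rails present were pressed round end first, turned end for end and pressed again; they now lie flat and straight with square ends at the stop, pedal up. One rail was knocked about 28 mm sideways before the first press, but it still looked straight and up to the stop in the images.

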